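# Find the full tin by feel

### The arm

A 6-joint arm with a two-finger parallel gripper is mounted at the origin on a cart in front of the work surface, level with it; the furniture and walls round the work are solid. World frame = base frame: x ahead of the robot, y to its left, z up, the work surface at z = 0. Lengths are in m, angles in rad, forces in N, time in s.
With the tool pointing down it reaches from about 0.4 to 0.825 m from the base axis. Payload 7 kg.
Tool frame: the origin (TCP) lies between the finger pads; the fingertips stand 8 mm ahead of it and the grasp point (between the pads) lies 11 mm behind it (arm.finger_overhang is the distance from the TCP to the fingertips, in m); z points along the fingers, y is the line along which they close (so a half turn about z gives the same grasp; the last joint's range is limited). The gripper opens to 88 mm and grips with 3 to 60 N. Pads are 19 mm wide; open, the fingers measure 130 mm over their backs; the gripper's body (78 mm by 193 mm) begins 47 mm behind the grasp point.
Start: joints at [1.499, 0.359, 0.012, 0, -1.224, -0.288], TCP at [0.238, 0.632, 0.235] pointing down, gripper open.
Joint ranges: [-3.07, 3.07], [-1.43, 2.12], [-1.02, 1.25], [-3.03, 1.67], [-3.05, -0], [-3.03, 3.03]. Speed limits (rad/s): [2.39, 2.39, 3.01, 3.14, 3.14, 3.14].

### API

Orientations are given as [roll, pitch, yaw] about the fixed x, y, z axes, in that order (R = Rz(yaw) Ry(pitch) Rx(roll)).
In Python, from station import arm gives the robot as it stands.
- The arm moves only by the tool move_arm, never from a script. Its argument "rows" is text: rows parted by semicolons, each of 7 numbers parted by spaces: the turn, a rotation vector about the tool's x, y, z in degrees, then the shift along the tool's x, y, z in m, then the finger opening in m, from 0 to 0.0876. A call has 1 to 8 rows; each row shifts and turns the commanded pose from where the row before left it, along the tool's axes as they then stand; what a row does not reach is not made up. A row lasts 1/8 s, in which the tool goes at most 62.5 mm and 10.7 degrees, less where a joint would pass 70% of its speed; a pose out of reach is approached as far as the arm can. A call is refused whole if a number of a shift passes 0.0625 or a number of a turn 10.7, either way. A call with a gripper value outside its range is refused whole. The fingers move at their own pace and stop on an object; "squeeze" is the grip in N (left out, the last holds). Time passes only in rows, so rows that do not move let the fingers close. It gives the time, the measured TCP pose, the force, the opening and the grip force at its end, in the units of the state.
- arm.get_state(): the state, without advancing time (a new reading comes with each control period).
- arm.grab_frame(name): name is "side" or "top" or "wrist"; returns (picture, depth): 480x640x3 uint8, blue, green, red; 480x640 float32, m along the optical axis (not along the pixel's ray), 0 where there is no reading.
- arm.camera_model(name): a dict with "mtx" (3x3 intrinsics, pixels), "camera_from_world" (4x4, takes a point from world to camera coordinates); the wrist camera has in their place "mount" (4x4, takes a point from camera to tool coordinates, whose origin is the TCP and whose axes are the flange's). Camera axes: x right, y down, z forward; pixel columns grow to the right and rows downward; lengths in m; the calibration is good to about 2 mm. A picture is of the moment at which its call begins: read the wrist's pose just before it. camera_model takes no time and is no camera call.
- arm.job_done(): hands the job in; it is judged then, once.
The state is a dict: "t": time; "q": joint angles; "qd": joint speeds; "joint_efforts": joint torques, N m; "eef_pos": TCP position; "ee_rot": TCP orientation; "force": force on the tool from outside, world axes, zero at the start; "moment": the same for the moment, N m; "width": finger opening in m; "gripper_force": force on a finger pad.
Only numpy, scipy, OpenCV 4.12 (cv2) and the standard library are available. Lean on these libraries where they do the work, as an engineer would, in place of code of your own. Each camera call takes 0.05 s, during which the arm holds its last target. There are 200 camera calls.

### The job

Slide the blue cover of the tin rack fully back against its stops, then heft the three red-lidded tins one after the other, left, middle, right: lift each straight up off its seat by about 5 cm, feel its weight for a second, and stand it back where it was before trying the next. Finish holding the heaviest tin still and upright in the gripper, 15 cm above its seat, with the other two standing in their places; do not put it down or let go. Tip no tin over, leave the cover back, and leave the silver tin, the spanner and the push block where they are.

Things in the scene. Friction and masses are not known exactly. Their poses are not given: they have to be found in the camera images.
- rack: Fixed tin rack on the table: plywood base 220 x 330 mm, 12 mm thick. Origin on the table surface, below the middle tin's seat. x points to the back of the rack (away from the robot, to within 0.25 rad), y along the tin row to the robot's left, z up. The base runs from x = -45 to +175 mm, y = -165 to +165 mm. Two rails with rubber end stops (to 40 mm above the table) run along x at y = +150 and -150 mm.
- cover (a joint): Slide of the blue cover of the rack, m: 0 = closed, straight over the tins, 0.13 = fully back against the rubber stops; it grows along the rack's +x. It stays where it is left and slides with about 2 N. Closed, it is a plate 64 mm (x) by 312 mm (y) centred over the tin row, its underside 66 and its top 70 mm above the table (4 mm above the lids), with thin cheeks down to the rails at y = +150 and -150 mm; fully back it leaves 75 mm free behind the tins.
- cover_handle (a point): Centre of the black bar handle on top of the blue cover. The bar is 12 mm thick (rack x), 90 mm long (rack y) and stands 32 mm up from the cover's top face, from 70 to 102 mm above the table; this point is 87 mm above the table. It moves with the cover.
- seat_left (a point): Centre of the left tin's seat (rack y = +85 mm), a flat black rubber disc 62 mm across, flush with the top of the base, 12 mm above the table. Seats are 85 mm apart.
- seat_middle (a point): Centre of the middle tin's seat, as seat_left.
- seat_right (a point): Centre of the right tin's seat (rack y = -85 mm), as seat_left.
- tin_a_mid (a point): A closed tin, one of three identical ones: white round body 44 mm across, red lid 46 mm across, 50 mm tall overall. This point is its centre, 25 mm above its underside; z is its axis. It stands upright on one of the rack's three seats (any of them). One of the three tins is full and weighs 360 to 480 g; the other two weigh 75 to 145 g. Lids do not come off.
- tin_a: The same tin as tin_a_mid; origin at the centre of its underside.
- tin_b_mid (a point): A closed tin, one of three identical ones: white round body 44 mm across, red lid 46 mm across, 50 mm tall overall. This point is its centre, 25 mm above its underside; z is its axis. It stands upright on one of the rack's three seats (any of them). One of the three tins is full and weighs 360 to 480 g; the other two weigh 75 to 145 g. Lids do not come off.
- tin_b: The same tin as tin_b_mid; origin at the centre of its underside.
- tin_c_mid (a point): A closed tin, one of three identical ones: white round body 44 mm across, red lid 46 mm across, 50 mm tall overall. This point is its centre, 25 mm above its underside; z is its axis. It stands upright on one of the rack's three seats (any of them). One of the three tins is full and weighs 360 to 480 g; the other two weigh 75 to 145 g. Lids do not come off.
- tin_c: The same tin as tin_c_mid; origin at the centre of its underside.
- silver_tin_mid (a point): Centre of a plain silver round tin, 68 mm across, 26 mm tall, lying on the table beside the rack. A bystander, not part of the job.
- spanner_mid (a point): Centre of a white spanner 135 mm long, 32 mm wide, 9 mm thick, lying on the table left of the rack. A bystander, not part of the job.
- push_block_mid (a point): Centre of a yellow push block, base 132 x 90 mm, 105 mm tall, standing on the table right of the rack. A bystander, not part of the job.

How it is judged:
By the outcome, as a careful person would: the job done as asked, in the order asked, and still so for the second after the job is handed in, while the arm keeps its last pose, push and grip.
It also fails if it takes over 72 s, if anything falls off the work surface, if the arm or the gripper's body presses on something with over 40 N, if the wrist force passes 120 N, or if a joint passes its speed limit or range.

## Working session

There is one attempt and no reset: what is moved stays moved. The work goes in short steps, Python scripts to look and compute and a tool call to move; the robot and the scene stay as the last step left them, time stands still between calls to the robot, and variables do not carry over. Pictures are saved under pics/ and viewed, at most 10 in all, crops included, and the job is handed in when it is done.

Besides the shell and the picture viewer there is one more tool, called after ">>>" as name(argument=value, ...) on one line, values as JSON. move_arm: Moves the arm, as the interface text tells. Its arguments: {"type":"object","properties":{"rows":{"type":"string"},"squeeze":{"type":"number"}},"required":["rows"]}

```bash
mkdir -p pics; ls
python3 - <<'E'
from station import arm
import cv2,numpy as np
s=arm.get_state(); print({k:np.round(v,3) for k,v in s.items()}, arm.finger_overhang)
for n in("top","side"):
    p,d=arm.grab_frame(n); cv2.imwrite(f"pics/{n}0.png",p); np.save(f"pics/{n}0.npy",d)
    m=arm.camera_model(n); print(n,np.round(m["mtx"],1).tolist(),np.round(m["camera_from_world"],3).tolist())
E
```

```text
pics
{'t': np.float64(0.0), 'q': array([ 1.499,  0.359,  0.011, -0.   , -1.224, -0.288]), 'qd': array([-0.   ,  0.001,  0.   , -0.001,  0.   ,  0.001]), 'joint_efforts': array([ 0.0000e+00, -5.8272e+01,  2.9306e+01,  6.9970e+00,  7.0000e-03,
       -0.0000e+00]), 'eef_pos': array([0.238, 0.631, 0.234]), 'ee_rot': array([ 3.14, -0.  , -0.36]), 'force': array([ 0.451,  0.734, -0.188]), 'moment': array([-0.028,  0.053, -0.026]), 'gripper_force': np.float64(0.0), 'width': np.float64(0.088)} 0.008
top [[484.6, 0.0, 325.1], [0.0, 484.6, 247.6], [0.0, 0.0, 1.0]] [[-0.013, -1.0, -0.018, 0.07], [-0.991, 0.016, -0.136, 0.544], [0.137, 0.016, -0.99, 1.424], [0.0, 0.0, 0.0, 1.0]]
side [[545.4, 0.0, 307.5], [0.0, 545.4, 238.1], [0.0, 0.0, 1.0]] [[0.913, -0.408, 0.002, -0.447], [-0.164, -0.371, -0.914, 0.176], [0.374, 0.834, -0.406, 1.405], [0.0, 0.0, 0.0, 1.0]]
```

View pics/top0.png

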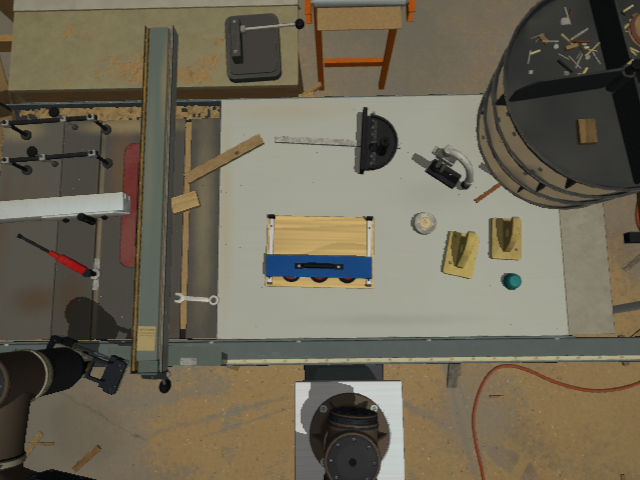

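View pics/side0.png

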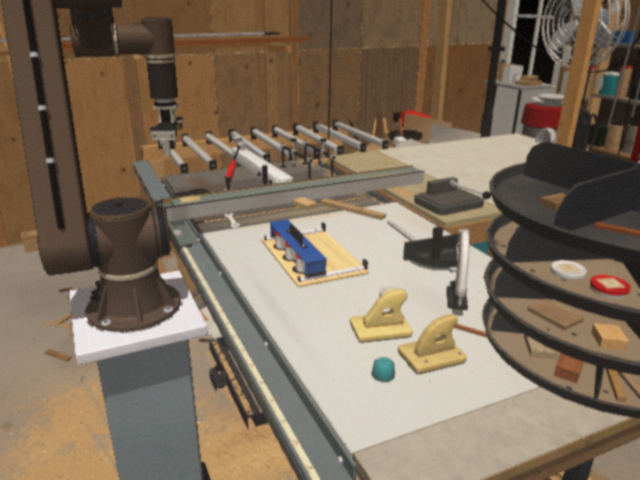

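The top view shows the blue cover around (318,266) with its black handle, the silver tin at (424,223), the spanner at (197,299), and a tall fence at x≈155 between the gripper (100,370) and the rack. The side view agrees.

```bash
cat > h.py <<'E'
from station import arm
import cv2,numpy as np
from scipy.spatial.transform import Rotation as R
def cam(n,s=None):
    m=arm.camera_model(n); K=np.array(m["mtx"])
    if n=="wrist":
        T=np.eye(4);T[:3,:3]=R.from_euler("xyz",s["ee_rot"]).as_matrix();T[:3,3]=s["eef_pos"]
        return K,T@np.array(m["mount"])
    return K,np.linalg.inv(np.array(m["camera_from_world"]))
def plane(K,W,uv,z):
    uv=np.atleast_2d(uv).astype(float)
    r=np.c_[uv,np.ones(len(uv))]@np.linalg.inv(K).T@W[:3,:3].T
    return W[:3,3]+r*((z-W[2,3])/r[:,2:3])
def cloud(K,W,d):
    v,u=np.indices(d.shape); r=np.stack([u,v,np.ones_like(u)],-1)@np.linalg.inv(K).T*d[...,None]
    return r@W[:3,:3].T+W[:3,3]
def biggest(m):
    c=cv2.findContours(m.astype(np.uint8),cv2.RETR_EXTERNAL,cv2.CHAIN_APPROX_NONE)[0]
    return max(c,key=cv2.contourArea)[:,0]
E
python3 - <<'E'
from h import *
p=cv2.imread("pics/top0.png");d=np.load("pics/top0.npy");K,W=cam("top");P=cloud(K,W,d)
h=cv2.cvtColor(p,cv2.COLOR_BGR2HSV)
b=cv2.inRange(h,(100,120,60),(125,255,255));b[:, :200]=0
c=biggest(b);X=plane(K,W,c,.070)
(cx,cy),wh,a=r=cv2.minAreaRect(X[:,:2].astype(np.float32));print("cover",r,cv2.boxPoints(r).round(3).tolist())
print("cover z",np.median(P[b>0][:,2]))
# handle by depth and darkness
m=np.zeros_like(b);m[255:280,265:375]=1
hm=(m>0)&(h[...,2]<50)
c=biggest(hm);X=plane(K,W,c,.102);print("handle",cv2.minAreaRect(X[:,:2].astype(np.float32)))
for n,(v,u) in dict(fence=(200,155),fence2=(300,155),fencebot=(340,147),rail=(349,300),spanner=(299,197),silver=(223,424),pb=(240,462),table=(190,300),base=(235,320),saw=(140,365),gr=(365,100)).items(): print(n,P[v,u].round(3))
E
```

```text
cover ((0.48583945631980896, 0.08312845230102539), (0.30663007497787476, 0.0639178454875946), 88.00653076171875) [[0.4490000009536743, -0.0689999982714653], [0.5120000243186951, -0.07100000232458115], [0.5230000019073486, 0.23499999940395355], [0.45899999141693115, 0.2370000034570694]]
cover z 0.07015613583552038
handle ((0.48389193415641785, 0.08009537309408188), (0.13514240086078644, 0.016379505395889282), 87.85804748535156)
fence [0.696 0.575 0.059]
fence2 [0.394 0.565 0.059]
fencebot [0.278 0.584 0.059]
rail [ 0.241  0.144 -0.03 ]
spanner [0.397 0.454 0.009]
silver [ 0.617 -0.24   0.03 ]
pb [ 0.561 -0.35   0.04 ]
table [ 0.735  0.139 -0.002]
base [0.588 0.077 0.014]
saw [ 0.872 -0.065  0.06 ]
gr [ 0.2    0.762 -0.033]
```

>>> move_arm(rows="0 0 0 0.037 0.045 0 0;0 0 0 0.037 0.045 0 0;0 0 0 0.037 0.045 0 0;0 0 0 0.037 0.045 0 0;0 0 0 0.037 0.045 0 0;0 0 0 0.037 0.045 0 0;0 0 0 0.037 0.045 0 0;0 0 0 0.037 0.045 0 0")

```text
t: 1.1
eef_pos: [0.388, 0.1887, 0.2346]
ee_rot: [-3.141, -0.0, -0.359]
force: [1.5, 0.2, 1.1]
width: 0.0128
gripper_force: 0.0
```

>>> move_arm(rows="0 0 0 0.037 0.045 0 0;0 0 10.2 0 0 0 0;0 0 10.2 0 0 0 0;0 0 10.2 0 0 0 0;0 0 10.2 0 0 0 0;0 0 10.2 0 0 0 0;0 0 10.2 0 0 0 0;0 0 10.2 0 0 0 0")

```text
t: 2.1
eef_pos: [0.4065, 0.1353, 0.2343]
ee_rot: [3.141, -0.0, -1.612]
force: [0.2, 0.2, -0.4]
width: 0.0004
gripper_force: 0.0
```

>>> move_arm(rows="0 0 0 0 0 0 0;0 0 0 0 0 0 0")

```text
t: 2.35
eef_pos: [0.4067, 0.1354, 0.2345]
ee_rot: [3.141, -0.0, -1.602]
force: [0.7, 0.9, -0.2]
width: 0.0003
gripper_force: 0.0
```

Run:
```python
from h import *
s=arm.get_state();print(s["t"],s["eef_pos"].round(4),s["ee_rot"].round(4),s["q"].round(2))
p,d=arm.grab_frame("wrist");cv2.imwrite("pics/w1.png",p);np.save("pics/w1.npy",d)
K,W=cam("wrist",s);h=cv2.cvtColor(p,cv2.COLOR_BGR2HSV);print(W.round(3).tolist())
b=cv2.inRange(h,(100,120,60),(125,255,255))
c=biggest(b);r=cv2.minAreaRect(plane(K,W,c,.070)[:,:2].astype(np.float32));print("cover",r)
```

```text
2.35 [0.4067 0.1354 0.2345] [ 3.1414e+00 -1.0000e-04 -1.6020e+00] [ 0.79 -0.06 -0.5  -0.   -1.14 -0.82]
[[-1.0, 0.03, 0.009, 0.404], [0.031, 0.96, 0.277, 0.06], [-0.0, 0.277, -0.961, 0.385], [0.0, 0.0, 0.0, 1.0]]
cover ((0.48685207962989807, 0.08135727047920227), (0.2130942940711975, 0.06279825419187546), 87.96224212646484)
```

View pics/w1.png

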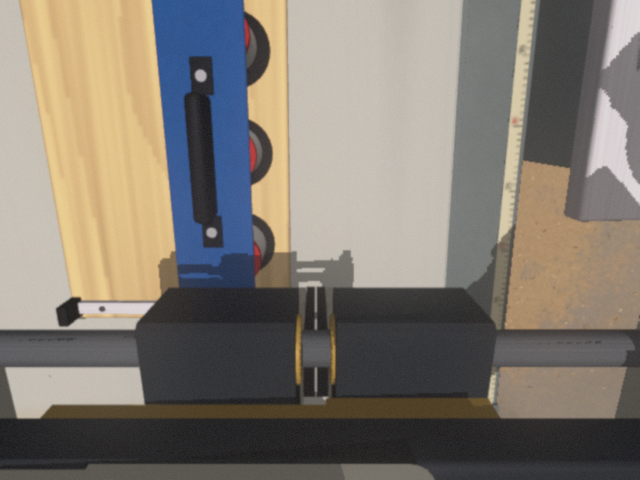

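The wrist view shows the cover's handle from (198,95) to (205,222), with the three tins peeking out at its front edge. Its pose agrees with the top view. Next I push the cover with closed fingers.

>>> move_arm(rows="0 0 0 0.025 0 0 0;0 0 0 0.025 0 0.02 0;0 0 0 0 0 0.05 0;0 0 0 0 0 0.05 0;0 0 0 0 0 0.028 0;0 0 0 0 0 0 0;0 0 0 0 -0.02 0 0;0 0 0 0 -0.02 0 0", squeeze=10)

```text
t: 3.4
eef_pos: [0.4465, 0.0847, 0.0884]
ee_rot: [-3.139, 0.001, -1.604]
force: [-0.3, 0.6, 1.0]
width: 0.0002
gripper_force: 0.0
```

>>> move_arm(rows="0 0 0 0 -0.012 0 0;0 0 0 0 -0.015 0 0;0 0 0 0 -0.02 0 0;0 0 0 0 -0.02 0 0;0 0 0 0 -0.02 0 0;0 0 0 0 -0.02 0 0;0 0 0 0 -0.015 0 0;0 0 0 0 0 0 0")

```text
t: 4.4
eef_pos: [0.5678, 0.0798, 0.0865]
ee_rot: [-3.141, 0.0, -1.606]
force: [-0.3, -0.3, 0.6]
width: 0.0005
gripper_force: 0.0
```

>>> move_arm(rows="0 0 0 0 -0.008 0 0;0 0 0 0 -0.006 0 0;0 0 0 0 -0.004 0 0;0 0 0 0 0 0 0")

```text
t: 4.9
eef_pos: [0.582, 0.0789, 0.0862]
ee_rot: [3.136, -0.001, -1.606]
force: [-13.7, 3.0, 7.4]
width: 0.0001
gripper_force: 7.1
```

Run:
```python
from h import *
s=arm.get_state();print(s["eef_pos"],s["force"])
p,d=arm.grab_frame("top");K,W=cam("top");cv2.imwrite("pics/t2.png",p);h=cv2.cvtColor(p,cv2.COLOR_BGR2HSV)
b=cv2.inRange(h,(100,120,60),(125,255,255));b[:, :200]=0
c=np.argwhere(b>0)[:,::-1];X=plane(K,W,c,.070);print(np.percentile(X[:,0],[1,50,99]))
cv2.imwrite("pics/t2c.png",cv2.resize(p[190:310,240:400],None,fx=5,fy=5))
```

```text
[0.58196926 0.07889304 0.08624275] [-13.7109867    3.00264022   7.41202063]
[0.56706302 0.59693461 0.62853825]
```

View pics/t2c.png

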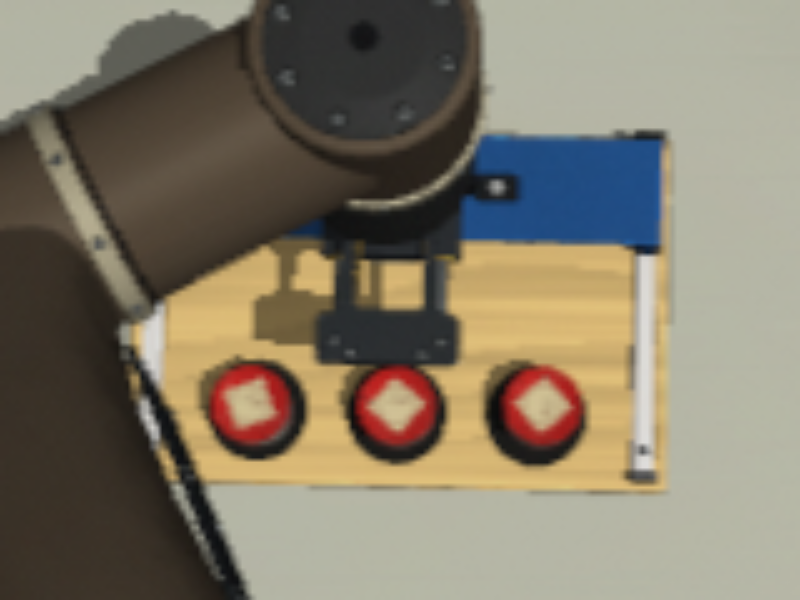

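The cover is back at the black end stops (about (645,135) in the crop), and all three tins are visible with their lids at (250,403), (397,405) and (540,405). I push a little more to confirm the stop.

>>> move_arm(rows="0 0 0 0 -0.003 0 0;0 0 0 0 -0.003 0 0;0 0 0 0 0 0 0;0 0 0 0 0 0 0")

```text
t: 5.45
eef_pos: [0.5823, 0.0787, 0.0862]
ee_rot: [3.127, -0.002, -1.607]
force: [-37.1, 11.0, 25.1]
width: 0.0004
gripper_force: 20.7
```

>>> move_arm(rows="0 0 0 0 0.01 0 0;0 0 0 0 0.02 0 0;0 0 0 0 0 -0.04 0;0 0 0 0 0 -0.06 0.088;0 0 0 -0.03 0.04 -0.03 0.0876;0 0 0 -0.04 0.04 0 0.0876;0 0 0 -0.04 0.01 0 0.0876;0 0 0 0 0 0 0.0876")

```text
t: 6.45
eef_pos: [0.4748, 0.1956, 0.2174]
ee_rot: [-3.139, 0.002, -1.603]
force: [-0.2, 0.7, 0.1]
width: 0.045
gripper_force: 0.0
```

>>> move_arm(rows="0 0 0 0 0.01 0 0;0 0 0 0 0.02 0 0;0 0 0 0 0 -0.04 0;0 0 0 0 0 -0.06 0.08;0 0 0 -0.03 0.04 -0.03 0.0876;0 0 0 -0.04 0.04 0 0.0876;0 0 0 -0.04 0.01 0 0.0876;0 0 0 0 0 0 0.0876")

```text
t: 7.45
eef_pos: [0.3573, 0.3082, 0.3463]
ee_rot: [3.141, 0.0, -1.604]
force: [0.6, -0.6, -0.6]
width: 0.0704
gripper_force: 0.0
```

```bash
cat > look.py <<'E'
from h import *
def run(n="wrist"):
    s=arm.get_state();print(round(s["t"],2),s["eef_pos"].round(4),s["ee_rot"].round(4),s["force"].round(2))
    p,d=arm.grab_frame(n);K,W=cam(n,s);h=cv2.cvtColor(p,cv2.COLOR_BGR2HSV)
    r=(cv2.inRange(h,(0,120,60),(8,255,255))|cv2.inRange(h,(170,120,60),(180,255,255)))
    for c in cv2.findContours(cv2.morphologyEx(r,cv2.MORPH_CLOSE,np.ones((5,5))),cv2.RETR_EXTERNAL,cv2.CHAIN_APPROX_NONE)[0]:
        c=c[:,0]
        if len(c)<25: continue
        X=plane(K,W,c,.062)[:,:2].astype(np.float32)
        if not(.35<X[:,0].mean()<.65 and -.1<X[:,1].mean()<.3): continue
        q=cv2.fitEllipse(X);print(n,"lid",np.round(q[0],4),np.round(q[1],4),c.mean(0).round())
    b=cv2.inRange(h,(100,120,60),(125,255,255))
    if n=="top":b[:,:200]=0
    print("cover",cv2.minAreaRect(plane(K,W,biggest(b),.070)[:,:2].astype(np.float32)))
    return p
E
python3 - <<'E'
from look import *
cv2.imwrite("pics/w3.png",run());run("top")
E
```

```text
7.45 [0.3573 0.3082 0.3463] [ 3.1413e+00  2.0000e-04 -1.6040e+00] [ 0.61 -0.64 -0.62]
wrist lid [0.4763 0.168 ] [0.0457 0.0458] [191.  60.]
cover ((0.5985162854194641, 0.1734122633934021), (0.12113262712955475, 0.08027075976133347), 88.09046173095703)
7.5 [0.3577 0.3072 0.3463] [ 3.1413e+00 -3.0000e-04 -1.6047e+00] [-0.04 -0.33 -0.87]
top lid [ 0.4715 -0.0051] [0.0444 0.0461] [348. 271.]
top lid [0.4733 0.0801] [0.0448 0.0468] [319. 271.]
top lid [0.4753 0.1672] [0.0445 0.0464] [289. 270.]
cover ((0.6027289032936096, 0.0782257542014122), (0.3083064556121826, 0.0639912411570549), 88.45123291015625)
```

View pics/w3.png

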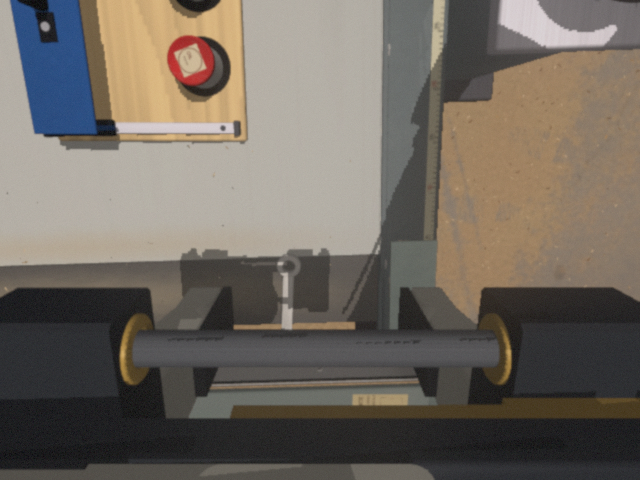

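The left lid at (192,62) is 46 mm across when cast onto z = 0.062. The cover is now 0.13 m behind the lid row, so it is at the stops. Next I go above the left tin.

>>> move_arm(rows="0 0 0 0.034 -0.031 -0.0 0.0876;0 0 0 0.034 -0.031 0.02 0.0876;0 0 0 0.034 -0.031 0.03 0.0876;0 0 0 0.034 -0.03 0.04 0.0876;0 0 0 0 0 0.05 0.0876;0 0 0 0 0 0.05 0.0876;0 0 0 0 0 0.046 0.0876;0 0 0 0 0 0 0.0876")

```text
t: 8.55
eef_pos: [0.4747, 0.1642, 0.108]
ee_rot: [3.136, -0.005, -1.608]
force: [-0.1, 0.1, 0.7]
width: 0.0874
gripper_force: 0.0
```

Run:
```python
from look import *
cv2.imwrite("pics/w4.png",run())
```

```text
8.55 [0.4747 0.1642 0.108 ] [ 3.1362 -0.0045 -1.6082] [-0.13  0.12  0.71]
wrist lid [0.4771 0.1661] [0.0453 0.0464] [311. 279.]
wrist lid [0.4751 0.0811] [0.0454 0.0458] [308. 106.]
cover ((0.6007541418075562, 0.09812220185995102), (0.12722140550613403, 0.0568210668861866), 87.71562194824219)
```

View pics/w4.png

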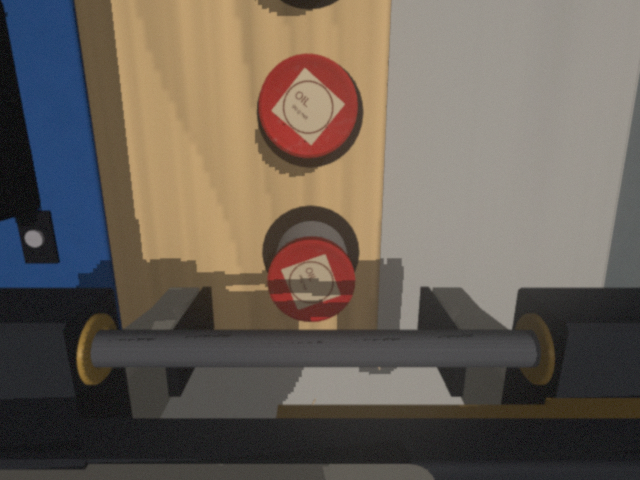

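The near view shows the left lid at (311,279) and the middle lid at (308,106), between the open fingers and about 2 mm off centre. I descend to grip.

>>> move_arm(rows="0 0 0 -0.001 -0.001 0 0.0876;0 0 0 0 0 0.02 0.0876;0 0 0 0 0 0.03 0.0876;0 0 0 0 0 0.02 0.0876;0 0 0 0 0 0.01 0.0876;0 0 0 0 0 0 0.0876;0 0 0 0 0 0 0.0876", squeeze=25)

```text
t: 9.48
eef_pos: [0.4787, 0.1685, 0.0318]
ee_rot: [-3.14, 0.001, -1.606]
force: [0.5, -0.3, -0.1]
width: 0.0876
gripper_force: 0.0
```

>>> move_arm(rows="0 0 0 0.002 0.002 0.002 0.0876;0 0 0 0 0 0 0.0876;0 0 0 0 0 0 0.04;0 0 0 0 0 0 0.03;0 0 0 0 0 0 0.03;0 0 0 0 0 0 0.03;0 0 0 0 0 0 0.03;0 0 0 0 0 0 0.03")

```text
t: 10.48
eef_pos: [0.4765, 0.1663, 0.0288]
ee_rot: [-3.141, 0.001, -1.606]
force: [2.8, -0.6, 0.4]
width: 0.0446
gripper_force: 25.0
```

Gripped at 44.6 mm. I lift 5 cm and hold it.

>>> move_arm(rows="0 0 0 0 0 -0.005 0.03;0 0 0 0 0 -0.01 0.03;0 0 0 0 0 -0.015 0.03;0 0 0 0 0 -0.015 0.03;0 0 0 0 0 -0.005 0.03;0 0 0 0 0 0 0.03;0 0 0 0 0 0 0.03;0 0 0 0 0 0 0.03")

```text
t: 11.48
eef_pos: [0.4756, 0.1658, 0.0781]
ee_rot: [3.141, -0.001, -1.606]
force: [0.6, -1.3, -4.6]
width: 0.0447
gripper_force: 25.0
```

>>> move_arm(rows="0 0 0 0 0 0 0.03;0 0 0 0 0 0 0.03;0 0 0 0 0 0 0.03;0 0 0 0 0 0 0.03")

```text
t: 11.98
eef_pos: [0.4759, 0.166, 0.0785]
ee_rot: [3.142, -0.0, -1.606]
force: [0.5, 0.8, -4.2]
width: 0.0447
gripper_force: 25.0
```

>>> move_arm(rows="0 0 0 0 0 0 0.03;0 0 0 0 0 0 0.03;0 0 0 0 0 0 0.03;0 0 0 0 0 0 0.03")

```text
t: 12.48
eef_pos: [0.4759, 0.166, 0.0786]
ee_rot: [-3.142, 0.0, -1.606]
force: [0.3, -0.2, -5.1]
width: 0.0447
gripper_force: 25.0
```

About 4.6 N, so the left tin is probably the full one. I set it back down.

>>> move_arm(rows="0 0 0 0 0 0.015 0.03;0 0 0 0 0 0.015 0.03;0 0 0 0 0 0.012 0.03;0 0 0 0 0 0.005 0.03;0 0 0 0 0 0.003 0.03;0 0 0 0 0 0 0.03;0 0 0 0 0 0 0.03")

```text
t: 13.35
eef_pos: [0.4758, 0.1659, 0.0288]
ee_rot: [-3.142, 0.0, -1.606]
force: [-1.5, -1.6, -1.0]
width: 0.0446
gripper_force: 25.0
```

Seated, since the load is back on the seat. I release, rise, and move over the middle tin, 85 mm along +tool x.

>>> move_arm(rows="0 0 0 0 0 0 0.05;0 0 0 0 0 0 0.0876;0 0 0 0 0 0 0.0876;0 0 0 0 0 0 0.0876;0 0 0 0 0 -0.02 0.0876;0 0 0 0 0 -0.04 0.0876;0 0 0 0 0 -0.02 0.0876;0 0 0 0.042 0 0 0.0876")

```text
t: 14.35
eef_pos: [0.4762, 0.126, 0.1106]
ee_rot: [-3.137, 0.003, -1.603]
force: [0.1, 0.3, -0.5]
width: 0.0877
gripper_force: 0.0
```

>>> move_arm(rows="0 0 0 0.043 0 0 0.0876;0 0 0 0 0 0 0.0876;0 0 0 0 0 0 0.0876;0 0 0 0 0 0 0.0876")

```text
t: 14.85
eef_pos: [0.4731, 0.0818, 0.1086]
ee_rot: [-3.141, 0.0, -1.605]
force: [0.4, 0.8, -0.5]
width: 0.0875
gripper_force: 0.0
```

Run:
```python
from look import *
run();run("top")
```

```text
14.85 [0.4731 0.0818 0.1086] [-3.1414e+00  1.0000e-04 -1.6052e+00] [ 0.37  0.76 -0.54]
wrist lid [0.4757 0.1514] [0.0231 0.0427] [316. 391.]
wrist lid [0.475  0.0795] [0.0454 0.0461] [312. 270.]
wrist lid [ 0.4739 -0.0053] [0.0453 0.0456] [307.  96.]
cover ((0.5950023531913757, 0.02797401323914528), (0.15059161186218262, 0.05004153028130531), 87.84239959716797)
14.9 [0.4731 0.0818 0.1085] [-3.1415  0.     -1.6051] [-0.19 -0.51 -0.94]
top lid [ 0.4715 -0.0051] [0.0444 0.0461] [348. 271.]
cover ((0.6025760769844055, 0.07745911926031113), (0.30792850255966187, 0.06368548423051834), 87.34654998779297)
```

>>> move_arm(rows="0 0 0 0.0015 -0.0015 0 0.0876;0 0 0 0 0 0.02 0.0876;0 0 0 0 0 0.03 0.0876;0 0 0 0 0 0.02 0.0876;0 0 0 0 0 0.01 0.0876;0 0 0 0 0 0 0.0876;0 0 0 0 0 0 0.0876")

```text
t: 15.82
eef_pos: [0.4748, 0.0798, 0.0292]
ee_rot: [-3.141, 0.0, -1.606]
force: [0.7, 0.1, 0.1]
width: 0.0878
gripper_force: 0.0
```

>>> move_arm(rows="0 0 0 0 0 0 0.04;0 0 0 0 0 0 0.03;0 0 0 0 0 0 0.03;0 0 0 0 0 0 0.03;0 0 0 0 0 0 0.03;0 0 0 0 0 0 0.03")

```text
t: 16.58
eef_pos: [0.4745, 0.0796, 0.0286]
ee_rot: [-3.141, 0.0, -1.606]
force: [-0.1, -0.4, 0.9]
width: 0.0438
gripper_force: 25.0
```

>>> move_arm(rows="0 0 0 0 0 -0.005 0.03;0 0 0 0 0 -0.01 0.03;0 0 0 0 0 -0.015 0.03;0 0 0 0 0 -0.015 0.03;0 0 0 0 0 -0.005 0.03;0 0 0 0 0 0 0.03;0 0 0 0 0 0 0.03;0 0 0 0 0 0 0.03")

```text
t: 17.58
eef_pos: [0.474, 0.0793, 0.078]
ee_rot: [3.141, -0.001, -1.606]
force: [-0.1, 0.2, -1.1]
width: 0.0444
gripper_force: 25.0
```

>>> move_arm(rows="0 0 0 0 0 0 0.03;0 0 0 0 0 0 0.03;0 0 0 0 0 0 0.03;0 0 0 0 0 0 0.03")

```text
t: 18.08
eef_pos: [0.4743, 0.0795, 0.0785]
ee_rot: [3.142, -0.0, -1.606]
force: [-0.5, 0.2, -1.0]
width: 0.0443
gripper_force: 25.0
```

>>> move_arm(rows="0 0 0 0 0 0 0.03;0 0 0 0 0 0 0.03;0 0 0 0 0 0 0.03;0 0 0 0 0 0 0.03")

```text
t: 18.58
eef_pos: [0.4743, 0.0795, 0.0786]
ee_rot: [-3.142, 0.0, -1.606]
force: [0.5, 0.1, -1.2]
width: 0.0443
gripper_force: 25.0
```

>>> move_arm(rows="0 0 0 0 0 0.015 0.03;0 0 0 0 0 0.015 0.03;0 0 0 0 0 0.012 0.03;0 0 0 0 0 0.005 0.03;0 0 0 0 0 0.003 0.03;0 0 0 0 0 0 0.03;0 0 0 0 0 0 0.03")

```text
t: 19.45
eef_pos: [0.4745, 0.0797, 0.0289]
ee_rot: [-3.141, 0.0, -1.606]
force: [-0.0, -0.6, 0.2]
width: 0.044
gripper_force: 25.0
```

The middle tin is light, about 1.1 N. On to the right one.

>>> move_arm(rows="0 0 0 0 0 0 0.05;0 0 0 0 0 0 0.0876;0 0 0 0 0 0 0.0876;0 0 0 0 0 0 0.0876;0 0 0 0 0 -0.02 0.0876;0 0 0 0 0 -0.04 0.0876;0 0 0 0 0 -0.02 0.0876;0 0 0 0.042 0 0 0.0876")

```text
t: 20.45
eef_pos: [0.4747, 0.0391, 0.1106]
ee_rot: [-3.137, 0.002, -1.603]
force: [0.9, -0.6, -0.5]
width: 0.0877
gripper_force: 0.0
```

>>> move_arm(rows="0 0 0 0.043 0 0 0.0876;0 0 0 0 0 0 0.0876;0 0 0 0 0 0 0.0876;0 0 0 0 0 0 0.0876")

```text
t: 20.95
eef_pos: [0.4715, -0.0048, 0.1086]
ee_rot: [-3.141, 0.0, -1.605]
force: [0.0, 0.5, 0.1]
width: 0.0877
gripper_force: 0.0
```

Run:
```python
from look import *
run();run("top")
```

```text
20.95 [ 0.4715 -0.0048  0.1086] [-3.1415e+00  1.0000e-04 -1.6052e+00] [0.01 0.54 0.1 ]
wrist lid [0.4755 0.0665] [0.0249 0.0434] [312. 393.]
wrist lid [ 0.4739 -0.0068] [0.0453 0.0461] [311. 271.]
cover ((0.5978643894195557, -0.03221826255321503), (0.09460225701332092, 0.06037924811244011), 85.97882080078125)
21.0 [ 0.4715 -0.0047  0.1085] [-3.1416  0.     -1.605 ] [-0.09 -0.46  0.06]
cover ((0.6023799777030945, 0.07819676399230957), (0.30870044231414795, 0.0664132833480835), 89.02096557617188)
```

>>> move_arm(rows="0 0 0 0.001 -0.0015 0 0.0876;0 0 0 0 0 0.02 0.0876;0 0 0 0 0 0.03 0.0876;0 0 0 0 0 0.02 0.0876;0 0 0 0 0 0.01 0.0876;0 0 0 0 0 0 0.0876;0 0 0 0 0 0 0.0876")

```text
t: 21.92
eef_pos: [0.4734, -0.0062, 0.0292]
ee_rot: [-3.141, 0.0, -1.606]
force: [0.5, 0.4, 0.4]
width: 0.0874
gripper_force: 0.0
```

>>> move_arm(rows="0 0 0 0 0 0 0.04;0 0 0 0 0 0 0.03;0 0 0 0 0 0 0.03;0 0 0 0 0 0 0.03;0 0 0 0 0 0 0.03;0 0 0 0 0 0 0.03")

```text
t: 22.68
eef_pos: [0.4731, -0.0064, 0.0287]
ee_rot: [-3.141, 0.0, -1.606]
force: [0.6, -0.8, 1.1]
width: 0.0442
gripper_force: 25.0
```

>>> move_arm(rows="0 0 0 0 0 -0.005 0.03;0 0 0 0 0 -0.01 0.03;0 0 0 0 0 -0.015 0.03;0 0 0 0 0 -0.015 0.03;0 0 0 0 0 -0.005 0.03;0 0 0 0 0 0 0.03;0 0 0 0 0 0 0.03;0 0 0 0 0 0 0.03")

```text
t: 23.68
eef_pos: [0.4725, -0.0066, 0.0781]
ee_rot: [3.141, -0.0, -1.606]
force: [-0.6, -0.6, -0.8]
width: 0.0439
gripper_force: 25.0
```

>>> move_arm(rows="0 0 0 0 0 0 0.03;0 0 0 0 0 0 0.03;0 0 0 0 0 0 0.03;0 0 0 0 0 0 0.03")

```text
t: 24.18
eef_pos: [0.4728, -0.0065, 0.0785]
ee_rot: [3.142, -0.0, -1.606]
force: [0.2, -0.1, -1.0]
width: 0.0445
gripper_force: 25.0
```

>>> move_arm(rows="0 0 0 0 0 0 0.03;0 0 0 0 0 0 0.03;0 0 0 0 0 0 0.03;0 0 0 0 0 0 0.03")

```text
t: 24.68
eef_pos: [0.4728, -0.0065, 0.0786]
ee_rot: [-3.142, 0.0, -1.606]
force: [-0.1, 0.6, -2.0]
width: 0.0441
gripper_force: 25.0
```

>>> move_arm(rows="0 0 0 0 0 0.015 0.03;0 0 0 0 0 0.015 0.03;0 0 0 0 0 0.012 0.03;0 0 0 0 0 0.005 0.03;0 0 0 0 0 0.003 0.03;0 0 0 0 0 0 0.03;0 0 0 0 0 0 0.03")

```text
t: 25.55
eef_pos: [0.4731, -0.0064, 0.0288]
ee_rot: [-3.141, 0.0, -1.606]
force: [0.1, 0.0, -1.2]
width: 0.0444
gripper_force: 25.0
```

The right tin is also light, so the left one is the heaviest. I release and go back to the left tin, 170 mm along −tool x.

>>> move_arm(rows="0 0 0 0 0 0 0.05;0 0 0 0 0 0 0.0876;0 0 0 0 0 0 0.0876;0 0 0 0 0 0 0.0876;0 0 0 0 0 -0.02 0.0876;0 0 0 0 0 -0.04 0.0876;0 0 0 0 0 -0.02 0.0876;0 0 0 0 0 0 0.0876")

```text
t: 26.55
eef_pos: [0.4739, -0.0061, 0.1101]
ee_rot: [-3.138, 0.001, -1.606]
force: [-0.4, 0.7, 0.1]
width: 0.0876
gripper_force: 0.0
```

>>> move_arm(rows="0 0 0 -0.04 0 0 0.0876;0 0 0 -0.045 0 0 0.0876;0 0 0 -0.045 0 0 0.0876;0 0 0 -0.042 0 0 0.0876;0 0 0 0 0 0 0.0876;0 0 0 0 0 0 0.0876;0 0 0 0 0 0 0.0876")

```text
t: 27.42
eef_pos: [0.4785, 0.1644, 0.1081]
ee_rot: [3.141, -0.001, -1.607]
force: [0.4, -0.3, 0.3]
width: 0.0878
gripper_force: 0.0
```

Run:
```python
from look import *
cv2.imwrite("pics/w5.png",run());run("top")
```

```text
27.43 [0.4785 0.1644 0.1081] [ 3.1408e+00 -6.0000e-04 -1.6069e+00] [ 0.42 -0.33  0.31]
wrist lid [0.476  0.1657] [0.0452 0.0464] [321. 277.]
wrist lid [0.475  0.0812] [0.0453 0.0458] [317. 105.]
cover ((0.6020846366882324, 0.10938756167888641), (0.15019457042217255, 0.06081252545118332), 85.95567321777344)
27.48 [0.4786 0.1645 0.1083] [ 3.1411e+00 -4.0000e-04 -1.6071e+00] [-0.25  0.2   0.61]
top lid [ 0.4708 -0.0052] [0.0434 0.0461] [348. 271.]
top lid [0.473  0.0805] [0.0454 0.0469] [319. 271.]
cover ((0.6030715703964233, 0.07743342965841293), (0.30819305777549744, 0.06328906863927841), 87.0781021118164)
```

View pics/w5.png

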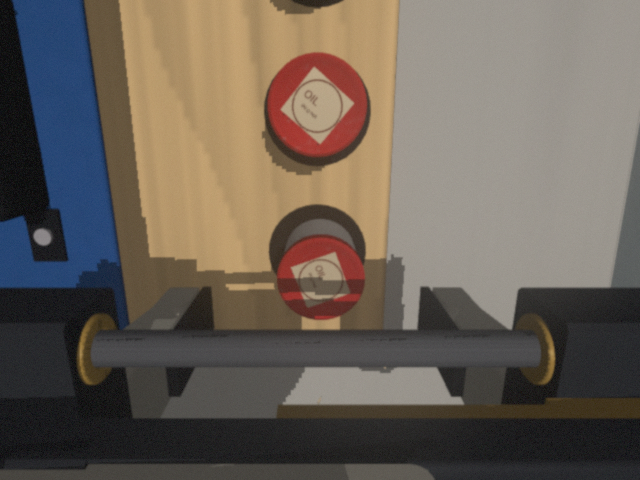

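The left and middle tins stand in place, with lids at (321,277) and (317,105), and the cover is still back. I grip the left tin and lift it 15 cm.

>>> move_arm(rows="0 0 0 -0.0015 0.0025 0 0.0876;0 0 0 0 0 0.02 0.0876;0 0 0 0 0 0.03 0.0876;0 0 0 0 0 0.02 0.0876;0 0 0 0 0 0.0095 0.0876;0 0 0 0 0 0 0.0876;0 0 0 0 0 0 0.0876")

```text
t: 28.4
eef_pos: [0.4769, 0.1673, 0.0298]
ee_rot: [-3.141, 0.001, -1.606]
force: [0.6, -0.3, 0.7]
width: 0.0881
gripper_force: 0.0
```

>>> move_arm(rows="0 0 0 0 0 0 0.04;0 0 0 0 0 0 0.03;0 0 0 0 0 0 0.03;0 0 0 0 0 0 0.03;0 0 0 0 0 0 0.03;0 0 0 0 0 0 0.03")

```text
t: 29.15
eef_pos: [0.4762, 0.167, 0.0291]
ee_rot: [3.141, -0.0, -1.606]
force: [-3.0, 1.6, 2.0]
width: 0.0445
gripper_force: 25.0
```

>>> move_arm(rows="0 0 0 0 0 -0.005 0.03;0 0 0 0 0 -0.015 0.03;0 0 0 0 0 -0.025 0.03;0 0 0 0 0 -0.03 0.03;0 0 0 0 0 -0.03 0.03;0 0 0 0 0 -0.025 0.03;0 0 0 0 0 -0.015 0.03;0 0 0 0 0 -0.005 0.03", squeeze=30)

```text
t: 30.15
eef_pos: [0.4765, 0.1671, 0.18]
ee_rot: [-3.141, 0.001, -1.606]
force: [0.2, -1.2, -4.6]
width: 0.0439
gripper_force: 30.0
```

>>> move_arm(rows="0 0 0 0 0 0 0.03;0 0 0 0 0 0 0.03;0 0 0 0 0 0 0.03;0 0 0 0 0 0 0.03;0 0 0 0 0 0 0.03;0 0 0 0 0 0 0.03")

```text
t: 30.9
eef_pos: [0.4764, 0.167, 0.179]
ee_rot: [3.142, -0.0, -1.606]
force: [-0.7, 0.5, -4.6]
width: 0.0442
gripper_force: 30.0
```

Run:
```python
from look import *
run("top");p,d=arm.grab_frame("side");cv2.imwrite("pics/s6.png",cv2.resize(p[100:300,180:420],None,fx=3,fy=3))
```

```text
30.9 [0.4764 0.167  0.179 ] [ 3.1415 -0.     -1.606 ] [-0.75  0.5  -4.65]
top lid [ 0.4707 -0.0052] [0.043  0.0463] [348. 271.]
top lid [0.473  0.0805] [0.0454 0.0469] [319. 271.]
cover ((0.6030715703964233, 0.07743342965841293), (0.30819305777549744, 0.06328906863927841), 87.0781021118164)
```

View pics/s6.png

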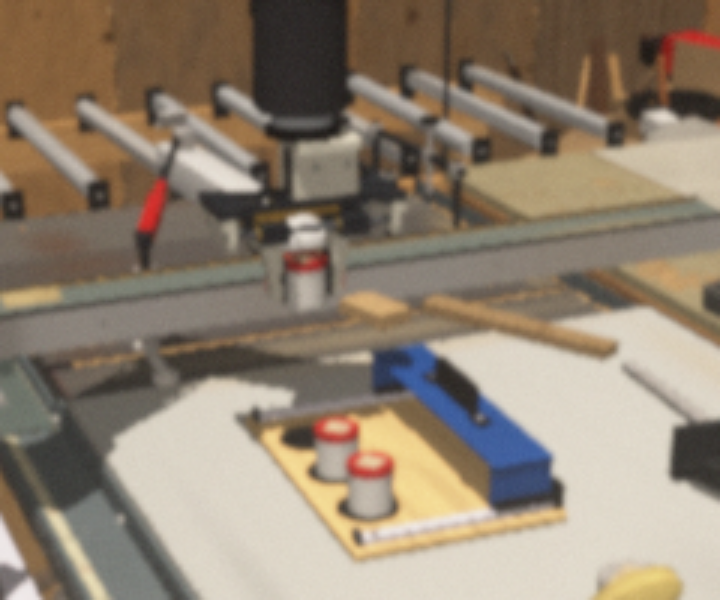

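The left tin is held upright at (305,280) above its empty seat at (300,437). The other two stand on their seats at (335,445) and (370,485), and the cover is back against its stops. I hand the job in.

```bash
python3 -c "
from station import arm
print(arm.job_done())"
```

```text
the job is handed in; nothing more can be done
None
```

The job is handed in at about 31 s: the cover is back against its stops, the tins were hefted left, middle, right, and the heaviest (left, about 0.47 kg) is held upright 15 cm above its seat.

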